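# Sort the paint bottles on the modeller's bench

### The job

Sort the four small paint bottles by their caps: stand both pointed-nozzle dropper bottles in the long narrow tray and both flat screw-cap bottles in the square tray. Three lean in the rack under the light bar and the fourth stands on the cutting mat; leave every one upright on its tray's floor, and leave the other things on the bench where they are.

Things in the scene. Friction and masses are not known exactly. Their poses are not given: they have to be found in the camera images.
- dropper_a: Dropper bottle: upright cylinder 32 mm in diameter up to 66 mm, then a narrow (21 mm) neck cap ending in a pointed nozzle, 108 mm tall in all, 30-70 g, grey body with paper label and black cap. It starts in one of the rack's pockets, leaning. Origin: centre of its underside; z is its own long axis towards the nozzle.
- dropper_b: Dropper bottle: upright cylinder 32 mm in diameter up to 66 mm, then a narrow (21 mm) neck cap ending in a pointed nozzle, 108 mm tall in all, 30-70 g, grey body with paper label and black cap. It starts in one of the rack's pockets, leaning. Origin: centre of its underside; z is its own long axis towards the nozzle.
- screwcap_a: Screw-cap bottle: plain straight cylinder 32 mm in diameter, 80 mm tall, the top 22 mm a black flat ribbed cap of the same diameter, 30-70 g, grey body with paper label. It starts in one of the rack's pockets, leaning. Origin: centre of its underside; z is its own long axis towards the cap.
- screwcap_b: Screw-cap bottle: plain straight cylinder 32 mm in diameter, 80 mm tall, the top 22 mm a black flat ribbed cap of the same diameter, 30-70 g, grey body with paper label. It starts standing on the cutting mat among other things. Origin: centre of its underside; z is its own long axis towards the cap.
- rack: Fixed plywood rack, three pockets in a row along its y, a light bar above. Base plate x -40 to 90, y +-135 mm. Origin: on the bench, below the pocket floors' middle; -x is its front, where the caps point, z up. A bottle's axis in a pocket is (-0.545, 0, 0.839) in this frame (33 degrees from vertical).
- rack_pockets (a point): Centre of the middle pocket's floor, 30 mm above the bench; the others lie at y -80 and +80 mm. Axes as the rack. Pockets are 37 mm square inside; along the bottle their side walls reach 28 mm, front wall 42 mm, back wall 20 mm. Bottles stand on the pocket floor and lie against its front wall.
- rack_lightbar (a point): Middle of the light bar's underside, 198 mm above the bench. The bar is 50 x 300 x 20 mm (x, y, z of the rack) and hangs over the pockets on arms at y +-138 mm (rack x -30 to 90) from posts at rack x 75 mm.
- mat: Green cutting mat, fixed, 150 x 280 x 3 mm (x, y, z). Origin: centre of its underside. screwcap_b stands near its middle, the tall thinner bottle towards its +y end, the white tub towards its -y end, the tape roll towards +x.
- long_tray: Long narrow plywood tray, fixed, open top, outside 86 x 190 mm (x, y), 30 mm high, walls and floor 5 mm. Origin: centre of its underside, z up.
- square_tray: Square plywood tray, fixed, open top, outside 132 x 132 mm, 30 mm high, walls and floor 5 mm. Origin: centre of its underside, z up.
- long_tray_in (a point): Centre of the long tray's inner floor (inside 76 x 180 mm), axes as the tray.
- square_tray_in (a point): Centre of the square tray's inner floor (inside 122 x 122 mm), axes as the tray.
- thinner: Bystander: tall white bottle with black cap, 56 mm in diameter, 165 mm tall, standing on the mat. Origin: centre of its underside.
- tub: Bystander: wide white tub with silver label, 68 mm in diameter, 85 mm tall, standing on the mat. Origin: centre of its underside.
- tape: Bystander: roll of yellow tape lying flat, 72 mm in diameter, hole 48 mm, 24 mm high. Origin: centre of its underside.
- primer: Bystander: tall grey bottle with black cap, 58 mm in diameter, 170 mm tall, standing on the bench. Origin: centre of its underside.
- brush: Bystander: wooden-handled brush lying on the bench, 170 mm long along its x.
- pliers: Bystander: small pliers with black grips lying on the bench, about 140 mm long along x, 10 mm high.
Not all that is in view belongs to the job. Leave any turquoise or yellow look-alike of the dropper_a alone.

How it is judged (in metres and radians):
At the end, for the whole second after the job is handed in: Both dropper bottles stand inside the long tray and both screw-cap bottles inside the square tray: underside centre within the tray's inner floor and less than 8 mm above it, less than 0.17 rad (10 degrees) from upright, moving slower than 0.03 m/s (x of dropper_a in the frame of long_tray_in between -0.038 and 0.038 m and y of dropper_a in the frame of long_tray_in between -0.09 and 0.09 m and z of dropper_a in the frame of long_tray_in between -0.005 and 0.008 m and angle between each of dropper_a, dropper_b, screwcap_a, screwcap_b's own z axis and vertical below 0.17 rad and linear speed of each of dropper_a, dropper_b, screwcap_a, screwcap_b below 0.03 m/s and x of dropper_b in the frame of long_tray_in between -0.038 and 0.038 m and y of dropper_b in the frame of long_tray_in between -0.09 and 0.09 m and z of dropper_b in the frame of long_tray_in between -0.005 and 0.008 m and x of screwcap_a in the frame of square_tray_in between -0.061 and 0.061 m and y of screwcap_a in the frame of square_tray_in between -0.061 and 0.061 m and z of screwcap_a in the frame of square_tray_in between -0.005 and 0.008 m and x of screwcap_b in the frame of square_tray_in between -0.061 and 0.061 m and y of screwcap_b in the frame of square_tray_in between -0.061 and 0.061 m and z of screwcap_b in the frame of square_tray_in between -0.005 and 0.008 m); the robot touches nothing.
It fails at once if a bystander (thinner, tub, tape, primer, brush or pliers) is pushed more than 30 mm from where it was (distance of any of thinner, tub, tape, primer, brush, pliers from where it was at the start of the episode above 0.03 m).
It fails at once if the thinner, tub or primer is tipped over (angle between any of thinner, tub, primer's own z axis and vertical above 0.5 rad).
It also fails if it takes over 72 s, if anything falls off the work surface, if the arm or the gripper's body presses on something with over 40 N, if the wrist force passes 120 N, or if a joint passes its speed limit or range.

### The arm

A 6-joint arm with a two-finger parallel gripper is mounted at the origin on the work surface. World frame = base frame: x ahead of the robot, y to its left, z up, the work surface at z = 0. Lengths are in mm, angles in degrees, forces in N, time in s.
With the tool pointing down it reaches from about 250 to 850 mm from the base axis. Payload 12.5 kg.
Tool frame: the origin (TCP) lies at the very end of the fingers, on their centre line; the grasp point (between the pads) lies 19 mm behind it; z points along the fingers, y is the line along which they close (so a half turn about z gives the same grasp; the last joint's range is limited). The gripper opens to 93 mm and grips with 3 to 60 N. Pads are 15 mm wide; open, the fingers measure 128 mm over their backs; the gripper's body (75 mm by 188 mm) begins 65 mm behind the grasp point.
Start: joints at [70.268, 20.094, 94.641, -0, 65.266, -4.847], TCP at [141.257, 531.536, 218.633] pointing down, gripper open.
Joint ranges: [-157.81, 157.81], [-45, 120.19], [0.68, 151.7], [-89.99, 269.99], [4.06, 180], [-164.3, 164.3]. Speed limits (degrees/s): [127.2, 127.2, 159.86, 180, 180, 180].

### API

Orientations are given as [roll, pitch, yaw] about the fixed x, y, z axes, in that order (R = Rz(yaw) Ry(pitch) Rx(roll)).
In Python, from station import env, read_camera, sign_off gives the robot as it stands.
- The arm moves only by the tool step_arm, never from a script. Its arguments are lists of equal length, an entry for each row: "slide": the shift along the tool's x, y, z in m, a list of three; "delta_rot": the turn, a rotation vector about the tool's x, y, z in rad, a list of three; "jaw": the finger opening in m, from 0 to 0.093. A call has 1 to 20 rows; each row is the pose to reach, as a shift and turn from the pose commanded when the call began, along the tool's axes at that moment; what a row does not reach only later rows make up. A row lasts 1/12 s, in which the tool goes at most 41.7 mm and 7.16 degrees, less where a joint would pass 70% of its speed; a pose out of reach is approached as far as the arm can. A call with a gripper value outside its range is refused whole. The fingers move at their own pace and stop on an object; "force" is the grip in N (left out, the last holds). Time passes only in rows, so rows that repeat a pose let the fingers close. It gives the time, the measured TCP pose, the force, the opening and the grip force at its end, in the units of the state.
- env.observe(): the state, without advancing time (a new reading comes with each control period).
- read_camera(name): name is "side" or "top"; returns a dict with "pixels" (420x560x3 uint8, red, green, blue), "z_map" (420x560 float32, mm along the optical axis (not along the pixel's ray), 0 where there is no reading), "intrinsics" (3x3 intrinsics, pixels), "R" (3x3) and "t" (3): a world point X has camera coordinates R X + t. Camera axes: x right, y down, z forward; pixel columns grow to the right and rows downward; lengths in mm; the calibration is good to about 2 mm. A picture is of the moment at which its call begins.
- sign_off(): hands the job in; it is judged then, once.
The state is a dict: "t": time; "joint_pos": joint angles; "joint_vel": joint speeds; "tau": joint torques, N m; "tool_pos": TCP position; "ee_rot": TCP orientation; "force": force on the tool from outside, world axes, zero at the start; "ft_torque": the same for the moment, N m; "grip_width": finger opening in mm; "finger_force": force on a finger pad.
Only numpy, scipy, OpenCV 4.12 (cv2) and the standard library are available. Lean on these libraries where they do the work, as an engineer would, in place of code of your own. Each camera call takes 0.05 s, during which the arm holds its last target. There are 200 camera calls.

## Working session

There is one attempt and no reset: what is moved stays moved. The work goes in short steps, Python scripts to look and compute and a tool call to move; the robot and the scene stay as the last step left them, time stands still between calls to the robot, and variables do not carry over. Pictures are saved under pics/ and viewed, at most 10 in all, crops included, and the job is handed in when it is done.

Besides the shell and the picture viewer there is one more tool, called by a JSON object that holds its "name" and its "arguments", one argument or row to a line. step_arm: Moves the arm, as the interface text tells. Its arguments: {"type":"object","properties":{"slide":{"type":"array","items":{"type":"array","items":{"type":"number"}}},"delta_rot":{"type":"array","items":{"type":"array","items":{"type":"number"}}},"jaw":{"type":"array","items":{"type":"number"}},"force":{"type":"number"}},"required":["slide","delta_rot","jaw"]}

```bash
ls; mkdir -p pics
python3 - <<'E'
from station import env, read_camera
import cv2,numpy as np
print(env.observe())
for n in("top","side"):
    c=read_camera(n); cv2.imwrite(f"pics/{n}0.png",c["pixels"][:,:,::-1]); np.savez(f"{n}0.npz",**c)
    print(n,c["intrinsics"],c["R"],c["t"])
E
```

```text
pics
{'t': 0.0, 'joint_pos': array([ 7.02691746e+01,  2.01229054e+01,  9.46778416e+01, -6.20816384e-04,
        6.52655966e+01, -4.84729795e+00]), 'joint_vel': array([ 0.0362433 , -0.00175501,  0.02873137,  0.08228658,  0.0030473 ,
        0.07952464]), 'tau': array([-1.42816531e-03, -4.97329473e+01, -2.85242182e+01,  6.98128715e-02,
        2.58055015e-02, -8.69314067e-05]), 'tool_pos': array([141.12943817, 531.22022085, 218.10920613]), 'ee_rot': array([-1.79933846e+02, -5.04451434e-03,  1.65116730e+02]), 'force': array([0.75822276, 0.64191155, 1.28267249]), 'ft_torque': array([-0.00745067,  0.0403705 , -0.00800882]), 'finger_force': 0.0, 'grip_width': 92.94443645038153}
top [[411.9381088    0.         275.06608088]
 [  0.         411.9381088  205.26722488]
 [  0.           0.           1.        ]] [[ 0.01526628 -0.99987027  0.00513624]
 [-0.97793216 -0.01600139 -0.20830901]
 [ 0.20836417 -0.00184279 -0.97804958]] [ -71.87806481  578.44333891 1067.76631753]
side [[531.8324242    0.         273.61946715]
 [  0.         531.8324242  204.88204621]
 [  0.           0.           1.        ]] [[-0.96354839 -0.26676498 -0.02027161]
 [-0.17714364  0.69294723 -0.69888788]
 [ 0.20048597 -0.66982131 -0.71494391]] [ 540.07770098  251.94451835 1607.73057863]
```

View pics/top0.png

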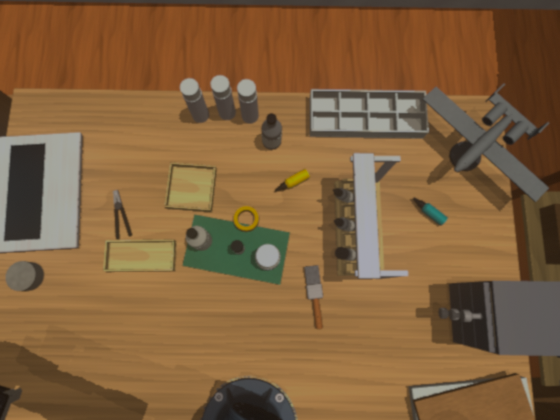

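View pics/side0.png

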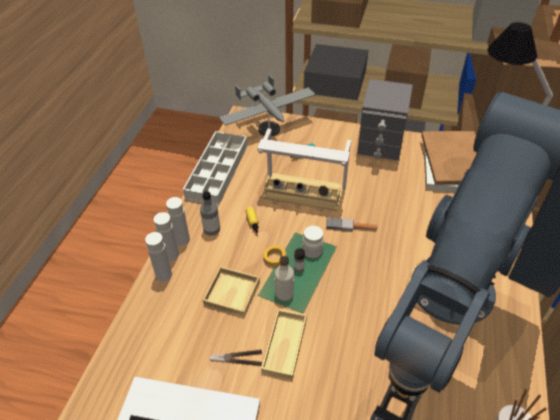

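The top view shows the mat at about (237,249) with the screw cap at (237,247), the thinner at (198,238), the tub at (267,257) and the tape at (246,218). The long tray is at (140,256), the square tray at (191,187) and the rack at about (365,215), with its caps pointing left (+y). In the side view the rack is at (302,185). Next I'll zoom in and measure.

```bash
cat > h.py <<'E'
import numpy as np
def cloud(c):
    z=c["z_map"]; v,u=np.indices(z.shape); K=c["intrinsics"]
    p=np.stack([(u-K[0,2])/K[0,0]*z,(v-K[1,2])/K[1,1]*z,z],-1)
    w=(p-c["t"])@c["R"]; w[z==0]=np.nan
    return w
E
python3 - <<'E'
from h import *; import cv2
t=np.load("top0.npz"); s=np.load("side0.npz"); W=cloud(t); S=cloud(s)
a=cv2.resize(t["pixels"][145:285,310:410],None,fx=4,fy=4,interpolation=3)
b=cv2.resize(s["pixels"][135:225,250:360],None,fx=3.6,fy=6.2,interpolation=3)[:560]
b=cv2.copyMakeBorder(b,0,560-b.shape[0],0,0,cv2.BORDER_CONSTANT)
cv2.imwrite("pics/z.png",np.hstack([a,b])[:,:,::-1])
for n,(u,v) in dict(cap=(237,247),thin=(192,234),tub=(267,257),tape1=(246,207),tape2=(246,229),primer=(271,119),barTL=(358,160),barBL=(361,274),barTR=(375,160),barBR=(378,274),c1=(337,190),c2=(340,224),c3=(341,254),stL=(175,188),).items(): print("top",n,W[v,u].round())
for n,(u,v) in dict(c1=(279,184),c2=(299,187),c3=(323,190),bar=(303,151),thin=(284,262),cap=(299,254)).items(): print("side",n,S[v,u].round())
hsv=cv2.cvtColor(t["pixels"],cv2.COLOR_RGB2HSV)
for nm,(r0,r1,c0,c1) in dict(long=(232,280,98,182),sq=(155,220,158,224)).items():
    P=W[r0:r1,c0:c1].reshape(-1,3)
    q=P[(P[:,2]>22)&(P[:,2]<40)]; f=P[(P[:,2]>2)&(P[:,2]<9)]
    r=cv2.minAreaRect(q[:,:2].astype(np.float32)); print(nm,r,len(q),np.median(f,0))
E
```

```text
top cap [461.  36.  79.]
top thin [482. 139. 166.]
top tub [436. -44.  85.]
top tape1 [581.  19.  23.]
top tape2 [518.  17.  27.]
top primer [784. -49. 171.]
top barTL [ 660. -260.  220.]
top barBL [ 390. -260.  217.]
top barTR [ 664. -304.  210.]
top barBR [ 390. -298.  220.]
top c1 [ 613. -225.  111.]
top c2 [ 523. -233.  103.]
top c3 [ 446. -236.   95.]
top stL [638. 229.   4.]
side c1 [ 602. -226.   86.]
side c2 [ 530. -218.   96.]
side c3 [ 448. -218.  102.]
side bar [ 529. -261.  219.]
side thin [483. 160. 170.]
side cap [464.  54.  84.]
long ((439.9802551269531, 309.26666259765625), (85.57191467285156, 190.44271850585938), 0.9791159629821777) 392 [441.99455484 313.86845019   4.26554946]
sq ((639.5108642578125, 179.7069091796875), (132.9581298828125, 133.29193115234375), 86.71936798095703) 370 [639.7350802  181.13455669   4.38265662]
```

View pics/z.png

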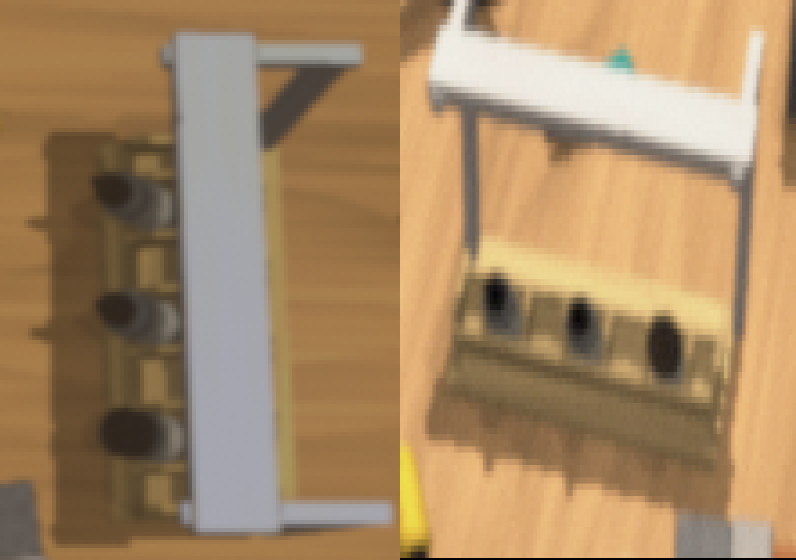

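Crop: in the rack, the pointed droppers are the upper two (crop (115,190) and (120,310), world x≈610 and 527). The flat screw cap is the lowest (crop (135,432), x≈447). Next I'll fit the precise poses.

Run:
```python
from h import *; import cv2
from scipy.optimize import least_squares
D=[]
for n in("top0","side0"):
    c=np.load(n+".npz"); W=cloud(c).reshape(-1,3); hsv=cv2.cvtColor(c["pixels"],cv2.COLOR_RGB2HSV).reshape(-1,3)
    ok=np.isfinite(W[:,0]); D.append((W[ok],hsv[ok]))
    P=W[ok]; q=P[(P[:,2]>205)&(P[:,2]<232)&(abs(P[:,0]-525)<170)&(P[:,1]<-230)&(P[:,1]>-330)]
    print(n,"bar",cv2.minAreaRect(q[:,:2].astype(np.float32)),len(q),np.median(q[:,2]))
    # wood base: front edges
    for zlo,zhi in((5,20),(20,45),(45,80)):
        h=hsv[ok]; m=(P[:,2]>zlo)&(P[:,2]<zhi)&(abs(P[:,0]-525)<150)&(P[:,1]<-190)&(P[:,1]>-400)&(h[:,1]>60)
        if m.sum()>20: print(zlo,m.sum(),np.percentile(P[m][:,0],[1,99]).round(),np.percentile(P[m][:,1],[1,99]).round())
    q=P[(abs(P[:,0]-461)<30)&(abs(P[:,1]-42)<32)&(P[:,2]>8)]
    f=lambda p:np.hypot(q[:,0]-p[0],q[:,1]-p[1])-16
    t=(q[:,2]<74)
    s=q[~t]; print("capb top mean",s.mean(0),len(s))
    if t.sum()>8:
        q=q[t]; print("cyl",least_squares(f,[461,42],loss="soft_l1",f_scale=2).x,len(q))
    for nm,x0,y0,r,zr in(("thin",475,140,28,(20,120)),("tub",436,-44,34,(15,75)),):
        q=P[(abs(P[:,0]-x0)<50)&(abs(P[:,1]-y0)<50)&(P[:,2]>zr[0])&(P[:,2]<zr[1])]
        g=lambda p:np.hypot(q[:,0]-p[0],q[:,1]-p[1])-r
        print(nm,least_squares(g,[x0,y0],loss="soft_l1",f_scale=2).x.round(1),len(q))
# leaning bottles
for yaw in(-90,-88,-92,-86):
  a=np.radians(yaw); ex=np.array([np.cos(a),np.sin(a),0]); ez=np.array([0,0,1.]); ax=-.545*ex+.839*ez
  for i,x0 in enumerate((447,527,607)):
   out=[]
   for n,(P,h) in zip("ts",D):
    m=(abs(P[:,0]-x0)<26)&(P[:,1]>-290)&(P[:,1]<-190)&(P[:,2]>62)&(P[:,2]<150)&(h[:,1]<110)
    q=P[m]
    def f(p):
        d=q-[p[0],p[1],30]; s=d@ax; rad=np.linalg.norm(d-np.outer(s,ax),axis=1)
        if i==0: e=np.where((s>74),np.maximum(rad-16,0),rad-16); 
        else: e=np.where(s<66,rad-16,np.where(s<85,rad-10.5,np.maximum(rad-10.5,0)))
        return e
    r=least_squares(f,[x0,-275],loss="soft_l1",f_scale=2); out+=[r.x.round(1),round(r.cost,1),len(q)]
   print(yaw,x0,*out)
```

```text
top0 bar ((530.7725219726562, -289.1623840332031), (299.510009765625, 84.72819519042969), 0.7794973850250244) 2905 217.01849265937526
5 525 [396. 663.] [-369. -214.]
20 576 [406. 663.] [-354. -245.]
45 462 [388. 664.] [-357. -235.]
capb top mean [464.97559209  36.29868888  81.57965848] 115
cyl [464.97314349  36.86210445] 42
thin [486.8 142. ] 311
tub [442.6 -44.7] 109
side0 bar ((532.4332885742188, -281.4250793457031), (90.37689208984375, 300.5219421386719), 89.98747253417969) 1185 217.0130986755365
5 830 [389. 665.] [-389. -197.]
20 440 [391. 668.] [-351. -236.]
45 438 [394. 665.] [-349. -224.]
capb top mean [466.22922811  44.59704425  81.70738634] 86
cyl [466.78855433  41.76657292] 150
thin [487.9 145.5] 450
tub [442.5 -40.7] 293
-90 447 [ 449.9 -275.7] 54.6 192 [ 451.6 -271.8] 58.2 79
-90 527 [ 529.8 -274.5] 172.6 173 [ 531.7 -270.3] 188.5 81
-90 607 [ 610.7 -273.6] 172.9 177 [ 612.4 -268.7] 98.5 77
-88 447 [ 450.8 -275.6] 46.2 192 [ 452.7 -271.8] 58.5 79
-88 527 [ 530.7 -274.5] 188.8 173 [ 532.7 -270.4] 193.9 81
-88 607 [ 611.7 -273.5] 175.5 177 [ 613.5 -268.5] 91.4 77
-92 447 [ 448.9 -275.7] 55.7 192 [ 450.4 -271.7] 58.1 79
-92 527 [ 528.7 -274.4] 168.1 173 [ 530.5 -270. ] 198.0 81
-92 607 [ 609.8 -273.6] 168.1 177 [ 611.3 -268.8] 99.3 77
-86 447 [ 451.8 -275.6] 47.4 192 [ 453.7 -271.7] 54.3 79
-86 527 [ 531.7 -274.5] 177.2 173 [ 534.  -270.3] 195.5 81
-86 607 [ 612.7 -273.5] 181.4 177 [ 614.5 -268.6] 90.4 77
```

```bash
cat >> h.py <<'E'
from scipy.spatial.transform import Rotation as Ro
def rel(*targets):
    """targets: (x,y,z,yaw_deg,tilt_deg); tilt about tool y. Prints slide (m) and rotvec (rad) from the present pose."""
    from station import env
    o=env.observe(); R0=Ro.from_euler("xyz",o["ee_rot"],degrees=True); p0=o["tool_pos"]
    print("t",round(o["t"],2),p0.round(1),o["ee_rot"].round(1),"j",o["joint_pos"].round(0),"grip",round(o["grip_width"],1),round(o["finger_force"],1),"F",o["force"].round(1))
    for x,y,z,yaw,tilt in targets:
        R=Ro.from_euler("xyz",[180,0,yaw],degrees=True)*Ro.from_euler("y",tilt,degrees=True)
        print((x,y,z,yaw,tilt),(R0.inv().apply(np.array([x,y,z])-p0)/1000).round(3).tolist(),(R0.inv()*R).as_rotvec().round(3).tolist())
E
python3 -c "
from h import rel
rel((465.5,39.5,218,90,0),(465.5,39.5,36,90,0))"
```

```text
t 0.1 [141.2 531.3 218.2] [-179.9   -0.   165.1] j [70. 20. 95.  0. 65. -5.] grip 92.9 0.0 F [-0.5  0.7 -0.2]
(465.5, 39.5, 218, 90, 0) [-0.44, -0.392, 0.001] [-0.001, 0.001, 1.311]
(465.5, 39.5, 36, 90, 0) [-0.44, -0.392, 0.183] [-0.001, 0.001, 1.311]
```

{"name": "step_arm", "arguments": {
  "slide": [
    [-0.44,-0.392,0],
    [-0.44,-0.392,0],
    [-0.44,-0.392,0],
    [-0.44,-0.392,0],
    [-0.44,-0.392,0],
    [-0.44,-0.392,0],
    [-0.44,-0.392,0],
    [-0.44,-0.392,0],
    [-0.44,-0.392,0],
    [-0.44,-0.392,0],
    [-0.44,-0.392,0],
    [-0.44,-0.392,0],
    [-0.44,-0.392,0],
    [-0.44,-0.392,0],
    [-0.44,-0.392,0],
    [-0.44,-0.392,0],
    [-0.44,-0.392,0],
    [-0.44,-0.392,0],
    [-0.44,-0.392,0]
  ],
  "delta_rot": [
    [0,0,1.311],
    [0,0,1.311],
    [0,0,1.311],
    [0,0,1.311],
    [0,0,1.311],
    [0,0,1.311],
    [0,0,1.311],
    [0,0,1.311],
    [0,0,1.311],
    [0,0,1.311],
    [0,0,1.311],
    [0,0,1.311],
    [0,0,1.311],
    [0,0,1.311],
    [0,0,1.311],
    [0,0,1.311],
    [0,0,1.311],
    [0,0,1.311],
    [0,0,1.311]
  ],
  "jaw": [0.056,0.056,0.056,0.056,0.056,0.056,0.056,0.056,0.056,0.056,0.056,0.056,0.056,0.056,0.056,0.056,0.056,0.056,0.056],
  "force": 15
}}

```text
t: 1.68
tool_pos: [465.1, 40.9, 218.7]
ee_rot: [-180.0, -0.0, 90.1]
force: [0.4, -0.2, -0.8]
grip_width: 56.1
finger_force: 0.0
```

```bash
python3 -c "
from h import rel
rel((465.5,39.5,36,90,0))"
```

```text
t 1.68 [465.1  40.9 218.7] [-180.    -0.    90.1] j [ -1.  11. 106.   0.  62.  -1.] grip 56.1 0.0 F [ 0.4 -0.2 -0.8]
(465.5, 39.5, 36, 90, 0) [-0.001, 0.0, 0.183] [-0.0, -0.0, 0.002]
```

{"name": "step_arm", "arguments": {
  "slide": [
    [0,0,0.04],
    [0,0,0.08],
    [0,0,0.12],
    [0,0,0.15],
    [0,0,0.17],
    [0,0,0.183],
    [0,0,0.183],
    [0,0,0.183],
    [0,0,0.183],
    [0,0,0.183],
    [0,0,0.183],
    [0,0,0.183],
    [0,0,0.183]
  ],
  "delta_rot": [
    [0,0,0],
    [0,0,0],
    [0,0,0],
    [0,0,0],
    [0,0,0],
    [0,0,0],
    [0,0,0],
    [0,0,0],
    [0,0,0],
    [0,0,0],
    [0,0,0],
    [0,0,0],
    [0,0,0]
  ],
  "jaw": [0.056,0.056,0.056,0.056,0.056,0.056,0.056,0.026,0.026,0.026,0.026,0.026,0.026],
  "force": 15
}}

```text
t: 2.77
tool_pos: [466.3, 39.7, 36.5]
ee_rot: [179.9, -0.0, 90.0]
force: [-0.8, 1.9, 8.3]
grip_width: 31.4
finger_force: 15.0
```

```bash
python3 -c "
from h import rel
rel((465.5,39.5,226,90,0),(612,154,226,90,0),(612,154,40,90,0))"
```

```text
t 2.77 [466.3  39.7  36.5] [179.9  -0.   90. ] j [ -1.  28. 114.   0.  37.  -1.] grip 31.4 15.0 F [-0.8  1.9  8.3]
(465.5, 39.5, 226, 90, 0) [-0.0, -0.001, -0.189] [0.001, -0.0, -0.0]
(612, 154, 226, 90, 0) [0.114, 0.146, -0.189] [0.001, -0.0, -0.0]
(612, 154, 40, 90, 0) [0.114, 0.146, -0.003] [0.001, -0.0, -0.0]
```

{"name": "step_arm", "arguments": {
  "slide": [
    [0,0,-0.02],
    [0,0,-0.06],
    [0,0,-0.1],
    [0,0,-0.14],
    [0,0,-0.18],
    [0,0,-0.189],
    [0.02,0.025,-0.189],
    [0.04,0.052,-0.189],
    [0.065,0.083,-0.189],
    [0.09,0.115,-0.189],
    [0.105,0.135,-0.189],
    [0.114,0.146,-0.189],
    [0.114,0.146,-0.189]
  ],
  "delta_rot": [
    [0,0,0],
    [0,0,0],
    [0,0,0],
    [0,0,0],
    [0,0,0],
    [0,0,0],
    [0,0,0],
    [0,0,0],
    [0,0,0],
    [0,0,0],
    [0,0,0],
    [0,0,0],
    [0,0,0]
  ],
  "jaw": [0.026,0.026,0.026,0.026,0.026,0.026,0.026,0.026,0.026,0.026,0.026,0.026,0.026]
}}

```text
t: 3.85
tool_pos: [612.9, 155.2, 223.4]
ee_rot: [-180.0, -0.0, 90.1]
force: [0.3, 0.9, -0.9]
grip_width: 32.0
finger_force: 15.0
```

```bash
python3 -c "
from h import rel
rel((612,154,39.5,90,0))"
```

```text
t 3.85 [612.9 155.2 223.4] [-180.    -0.    90.1] j [10. 28. 81.  0. 70. 10.] grip 32.0 15.0 F [ 0.3  0.9 -0.9]
(612, 154, 39.5, 90, 0) [-0.001, -0.001, 0.184] [-0.001, -0.0, 0.001]
```

{"name": "step_arm", "arguments": {
  "slide": [
    [0,0,0.04],
    [0,0,0.08],
    [0,0,0.12],
    [0,0,0.15],
    [0,0,0.17],
    [0,0,0.178],
    [0,0,0.182],
    [0,0,0.184],
    [0,0,0.184],
    [0,0,0.184],
    [0,0,0.184],
    [0,0,0.184],
    [0,0,0.184],
    [0,0,0.15],
    [0,0,0.11],
    [0,0,0.07],
    [0,0,0.03],
    [0,0,0],
    [0,0,0]
  ],
  "delta_rot": [
    [0,0,0],
    [0,0,0],
    [0,0,0],
    [0,0,0],
    [0,0,0],
    [0,0,0],
    [0,0,0],
    [0,0,0],
    [0,0,0],
    [0,0,0],
    [0,0,0],
    [0,0,0],
    [0,0,0],
    [0,0,0],
    [0,0,0],
    [0,0,0],
    [0,0,0],
    [0,0,0],
    [0,0,0]
  ],
  "jaw": [0.026,0.026,0.026,0.026,0.026,0.026,0.026,0.026,0.026,0.05,0.05,0.05,0.05,0.05,0.05,0.05,0.05,0.05,0.05]
}}

```text
t: 5.43
tool_pos: [614.2, 154.1, 232.0]
ee_rot: [179.4, -0.1, 90.0]
force: [0.3, 0.6, 0.5]
grip_width: 49.9
finger_force: 0.0
```

```bash
cat >> h.py <<'E'
YAW=90.75
def rk(x,y,s):
    """TCP pose s mm up the axis of the leaning bottle whose base is (x,y,30)."""
    a=np.radians(YAW-180); ax=np.array([-.545*np.cos(a),-.545*np.sin(a),.839])
    return (*(np.array([x,y,30])+s*ax),YAW,-33)
E
python3 -c "
from h import *
rel(rk(450.8,-273.8,210),rk(450.8,-273.8,140),rk(450.8,-273.8,36))"
```

```text
t 5.43 [614.2 154.1 232. ] [ 1.794e+02 -1.000e-01  9.000e+01] j [10. 28. 81.  0. 71. 10.] grip 49.9 0.0 F [0.3 0.6 0.5]
(np.float64(449.30189578685963), np.float64(-159.3598052091549), np.float64(206.19), 90.75, -33) [-0.314, -0.165, 0.024] [0.007, -0.578, -0.016]
(np.float64(449.8012638579064), np.float64(-197.50653680610327), np.float64(147.45999999999998), 90.75, -33) [-0.352, -0.165, 0.082] [0.007, -0.578, -0.016]
(np.float64(450.54318213489023), np.float64(-254.181680892998), np.float64(60.204), 90.75, -33) [-0.409, -0.166, 0.169] [0.007, -0.578, -0.016]
```

{"name": "step_arm", "arguments": {
  "slide": [
    [-0.03,-0.016,0.002],
    [-0.063,-0.033,0.005],
    [-0.096,-0.05,0.007],
    [-0.13,-0.068,0.01],
    [-0.165,-0.086,0.012],
    [-0.2,-0.104,0.015],
    [-0.235,-0.123,0.018],
    [-0.27,-0.142,0.021],
    [-0.3,-0.157,0.023],
    [-0.314,-0.165,0.024],
    [-0.314,-0.165,0.024],
    [-0.314,-0.165,0.024]
  ],
  "delta_rot": [
    [0,0,0],
    [0,-0.1,0],
    [0.002,-0.2,-0.005],
    [0.004,-0.3,-0.01],
    [0.007,-0.4,-0.016],
    [0.007,-0.5,-0.016],
    [0.007,-0.578,-0.016],
    [0.007,-0.578,-0.016],
    [0.007,-0.578,-0.016],
    [0.007,-0.578,-0.016],
    [0.007,-0.578,-0.016],
    [0.007,-0.578,-0.016]
  ],
  "jaw": [0.05,0.05,0.05,0.05,0.05,0.05,0.05,0.05,0.05,0.05,0.05,0.05]
}}

```text
t: 6.43
tool_pos: [446.6, -160.6, 200.7]
ee_rot: [-179.3, 33.1, 91.1]
force: [0.0, -0.8, 0.3]
grip_width: 50.0
finger_force: 0.0
```

Run:
```python
from h import *; from station import read_camera; import cv2
rel(rk(450.8,-273.8,210),rk(450.8,-273.8,140),rk(450.8,-273.8,36))
c=read_camera("side"); t=read_camera("top"); np.savez("side1.npz",**c)
cv2.imwrite("pics/s1.png",np.hstack([cv2.resize(c["pixels"],(400,300)),cv2.resize(t["pixels"],(400,300))])[:,:,::-1])
```

```text
t 6.43 [ 446.6 -160.6  200.7] [-179.3   33.1   91.1] j [ -7.  14. 113. -41.  56.  17.] grip 50.0 0.0 F [ 0.  -0.8  0.3]
(np.float64(449.30189578685963), np.float64(-159.3598052091549), np.float64(206.19), 90.75, -33) [-0.002, 0.003, -0.005] [-0.01, 0.002, 0.005]
(np.float64(449.8012638579064), np.float64(-197.50653680610327), np.float64(147.45999999999998), 90.75, -33) [-0.002, 0.003, 0.065] [-0.01, 0.002, 0.005]
(np.float64(450.54318213489023), np.float64(-254.181680892998), np.float64(60.204), 90.75, -33) [-0.002, 0.004, 0.169] [-0.01, 0.002, 0.005]
```

View pics/s1.png

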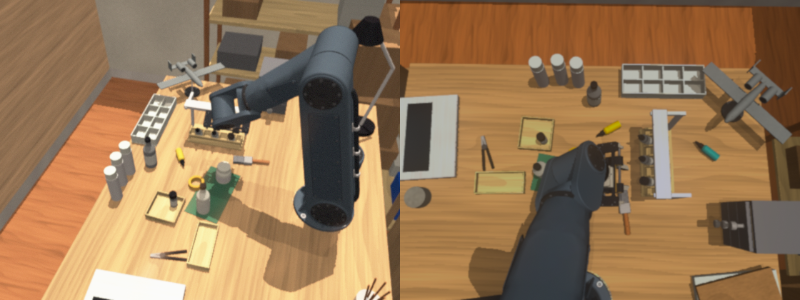

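The gripper is lined up at the rack, and screwcap_b stands in the square tray (right panel, (541,138)). Now I'll descend along the leaning axis.

{"name": "step_arm", "arguments": {
  "slide": [
    [-0.002,0.003,0.03],
    [-0.002,0.003,0.065],
    [-0.002,0.004,0.1],
    [-0.002,0.004,0.125],
    [-0.002,0.004,0.145],
    [-0.002,0.004,0.158],
    [-0.002,0.004,0.166],
    [-0.002,0.004,0.169],
    [-0.002,0.004,0.169]
  ],
  "delta_rot": [
    [-0.01,0,0.005],
    [-0.01,0,0.005],
    [-0.01,0,0.005],
    [-0.01,0,0.005],
    [-0.01,0,0.005],
    [-0.01,0,0.005],
    [-0.01,0,0.005],
    [-0.01,0,0.005],
    [-0.01,0,0.005]
  ],
  "jaw": [0.05,0.05,0.05,0.05,0.05,0.05,0.05,0.05,0.05]
}}

```text
t: 7.28
tool_pos: [450.9, -253.9, 59.9]
ee_rot: [-180.0, 33.1, 90.9]
force: [0.0, 0.2, -0.2]
grip_width: 50.3
finger_force: 0.0
```

Run:
```python
from h import *; from station import read_camera; import cv2
rel(rk(450.8,-273.8,36),rk(450.8,-273.8,200))
```

```text
t 7.28 [ 450.9 -253.9   59.9] [-180.    33.1   90.9] j [-19.  31. 116. -58.  37.  29.] grip 50.3 0.0 F [ 0.   0.2 -0.2]
(np.float64(450.54318213489023), np.float64(-254.181680892998), np.float64(60.204), 90.75, -33) [-0.0, -0.0, -0.0] [0.001, 0.002, 0.002]
(np.float64(449.37323408272346), np.float64(-164.80933829443325), np.float64(197.79999999999998), 90.75, -33) [-0.001, -0.0, -0.164] [0.001, 0.002, 0.002]
```

{"name": "step_arm", "arguments": {
  "slide": [
    [0,0,0],
    [0,0,0],
    [0,0,0],
    [0,0,0],
    [0,0,0],
    [0,0,-0.01],
    [0,0,-0.03],
    [0,0,-0.06],
    [0,0,-0.09],
    [0,0,-0.12],
    [0,0,-0.15],
    [0,0,-0.164],
    [0,0,-0.164]
  ],
  "delta_rot": [
    [0,0,0],
    [0,0,0],
    [0,0,0],
    [0,0,0],
    [0,0,0],
    [0,0,0],
    [0,0,0],
    [0,0,0],
    [0,0,0],
    [0,0,0],
    [0,0,0],
    [0,0,0],
    [0,0,0]
  ],
  "jaw": [0.026,0.026,0.026,0.026,0.026,0.026,0.026,0.026,0.026,0.026,0.026,0.026,0.026]
}}

```text
t: 8.37
tool_pos: [450.3, -163.3, 200.3]
ee_rot: [179.7, 33.1, 90.8]
force: [-0.1, -0.0, -0.0]
grip_width: 31.8
finger_force: 15.0
```

Run:
```python
from h import *
rel((560,-60,240,90,0),(668,209,240,90,0))
```

```text
t 8.37 [ 450.3 -163.3  200.3] [179.7  33.1  90.8] j [ -7.  14. 113. -41.  55.  17.] grip 31.8 15.0 F [-0.1 -0.  -0. ]
(560, -60, 240, 90, 0) [0.064, 0.112, -0.088] [0.009, 0.578, 0.015]
(668, 209, 240, 90, 0) [0.288, 0.224, -0.234] [0.009, 0.578, 0.015]
```

{"name": "step_arm", "arguments": {
  "slide": [
    [0.014,0.025,-0.02],
    [0.03,0.052,-0.042],
    [0.047,0.082,-0.065],
    [0.064,0.112,-0.088],
    [0.09,0.125,-0.105],
    [0.12,0.14,-0.125],
    [0.147,0.154,-0.142],
    [0.174,0.167,-0.16],
    [0.201,0.181,-0.177],
    [0.228,0.194,-0.195],
    [0.255,0.208,-0.213],
    [0.275,0.218,-0.226],
    [0.288,0.224,-0.234],
    [0.288,0.224,-0.234],
    [0.288,0.224,-0.234]
  ],
  "delta_rot": [
    [0.001,0.08,0.002],
    [0.003,0.18,0.005],
    [0.005,0.28,0.008],
    [0.006,0.38,0.01],
    [0.007,0.48,0.012],
    [0.009,0.55,0.014],
    [0.009,0.578,0.015],
    [0.009,0.578,0.015],
    [0.009,0.578,0.015],
    [0.009,0.578,0.015],
    [0.009,0.578,0.015],
    [0.009,0.578,0.015],
    [0.009,0.578,0.015],
    [0.009,0.578,0.015],
    [0.009,0.578,0.015]
  ],
  "jaw": [0.026,0.026,0.026,0.026,0.026,0.026,0.026,0.026,0.026,0.026,0.026,0.026,0.026,0.026,0.026]
}}

```text
t: 9.62
tool_pos: [667.5, 207.4, 234.5]
ee_rot: [-179.6, 0.0, 89.9]
force: [0.3, -0.3, -0.7]
grip_width: 31.8
finger_force: 15.0
```

Run:
```python
from h import *
rel((668,209,42,90,0))
from station import read_camera
c=read_camera("top"); P=cloud(c).reshape(-1,3)
q=P[(abs(P[:,0]-612)<40)&(abs(P[:,1]-154)<40)&(P[:,2]>60)&(P[:,2]<100)]; print(np.median(q,0),len(q))
s=read_camera("side"); P=cloud(s).reshape(-1,3)
q=P[(np.hypot(P[:,0]-668,P[:,1]-209)<24)&(P[:,2]>150)&(P[:,2]<260)]
print(len(q), np.percentile(q[:,2],[0,1,5,10]) if len(q) else 0)
```

```text
t 9.62 [667.5 207.4 234.5] [-179.6    0.    89.9] j [13. 36. 68.  0. 77. 14.] grip 31.8 15.0 F [ 0.3 -0.3 -0.7]
(668, 209, 42, 90, 0) [0.002, 0.002, 0.192] [-0.006, 0.001, -0.002]
[610.54439935 148.75760256  83.34534094] 137
186 [196.64972127 198.16971011 201.47886195 206.14750694]
```

{"name": "step_arm", "arguments": {
  "slide": [
    [0.001,0.001,0.04],
    [0.002,0.002,0.08],
    [0.002,0.002,0.12],
    [0.002,0.002,0.155],
    [0.002,0.002,0.177],
    [0.002,0.002,0.186],
    [0.002,0.002,0.19],
    [0.002,0.002,0.192],
    [0.002,0.002,0.193],
    [0.002,0.002,0.193],
    [0.002,0.002,0.193],
    [0.002,0.002,0.193],
    [0.002,0.002,0.193],
    [0.002,0.002,0.17],
    [0.002,0.002,0.13],
    [0.002,0.002,0.09],
    [0.002,0.002,0.05],
    [0,0,0.01],
    [0,0,0],
    [0,0,0]
  ],
  "delta_rot": [
    [0,0,0],
    [0,0,0],
    [0,0,0],
    [0,0,0],
    [0,0,0],
    [0,0,0],
    [0,0,0],
    [0,0,0],
    [0,0,0],
    [0,0,0],
    [0,0,0],
    [0,0,0],
    [0,0,0],
    [0,0,0],
    [0,0,0],
    [0,0,0],
    [0,0,0],
    [0,0,0],
    [0,0,0],
    [0,0,0]
  ],
  "jaw": [0.026,0.026,0.026,0.026,0.026,0.026,0.026,0.026,0.026,0.05,0.05,0.05,0.05,0.05,0.05,0.05,0.05,0.05,0.05,0.05]
}}

```text
t: 11.38
tool_pos: [669.1, 207.9, 240.5]
ee_rot: [179.9, -0.1, 89.9]
force: [-0.1, 0.1, -0.8]
grip_width: 50.1
finger_force: 0.0
```

Run:
```python
from h import *
rel((600,0,250,90,0),rk(530.8,-272.4,210))
from station import read_camera
for n in("top","side"):
    P=cloud(read_camera(n)).reshape(-1,3)
    for x,y in((612,154),(668,209)):
        q=P[(np.hypot(P[:,0]-x,P[:,1]-y)<30)&(P[:,2]>78)&(P[:,2]<100)]; print(n,q.mean(0).round(1),len(q))
```

```text
t 11.38 [669.1 207.9 240.5] [ 1.799e+02 -1.000e-01  8.990e+01] j [13. 35. 68.  0. 77. 14.] grip 50.1 0.0 F [-0.1  0.1 -0.8]
(600, 0, 250, 90, 0) [-0.208, -0.069, -0.01] [0.002, -0.002, -0.002]
(np.float64(529.3018957868595), np.float64(-157.95980520915487), np.float64(206.19), 90.75, -33) [-0.366, -0.139, 0.033] [-0.002, -0.578, -0.016]
top [612.  150.2  83.7] 114
top [668.7 206.3  83.5] 111
side [613.3 157.7  84. ] 89
side [669.4 214.9  84.5] 93
```

{"name": "step_arm", "arguments": {
  "slide": [
    [-0.03,-0.011,0.002],
    [-0.066,-0.025,0.005],
    [-0.103,-0.039,0.008],
    [-0.14,-0.053,0.011],
    [-0.178,-0.067,0.014],
    [-0.216,-0.081,0.017],
    [-0.253,-0.095,0.02],
    [-0.29,-0.109,0.023],
    [-0.325,-0.123,0.026],
    [-0.352,-0.133,0.028],
    [-0.366,-0.139,0.029],
    [-0.366,-0.139,0.029],
    [-0.366,-0.139,0.029]
  ],
  "delta_rot": [
    [0,0,0],
    [0,-0.1,0],
    [0,-0.2,-0.005],
    [0,-0.3,-0.01],
    [0,-0.4,-0.016],
    [0,-0.5,-0.016],
    [0,-0.578,-0.016],
    [0,-0.578,-0.016],
    [0,-0.578,-0.016],
    [0,-0.578,-0.016],
    [0,-0.578,-0.016],
    [0,-0.578,-0.016],
    [0,-0.578,-0.016]
  ],
  "jaw": [0.05,0.05,0.05,0.05,0.05,0.05,0.05,0.05,0.05,0.05,0.05,0.05,0.05]
}}

```text
t: 12.57
tool_pos: [526.9, -158.3, 206.1]
ee_rot: [-179.2, 33.1, 91.1]
force: [-0.0, 0.8, 0.1]
grip_width: 49.9
finger_force: 0.0
```

Run:
```python
from h import *
rel(rk(530.8,-272.4,140),rk(530.8,-272.4,36))
```

```text
t 12.57 [ 526.9 -158.3  206.1] [-179.2   33.1   91.1] j [ -6.  22. 101. -39.  60.  14.] grip 49.9 0.0 F [-0.   0.8  0.1]
(np.float64(529.8012638579064), np.float64(-196.10653680610324), np.float64(147.45999999999998), 90.75, -33) [0.0, 0.003, 0.07] [-0.01, 0.001, 0.005]
(np.float64(530.5431821348902), np.float64(-252.78168089299797), np.float64(60.204), 90.75, -33) [0.0, 0.004, 0.174] [-0.01, 0.001, 0.005]
```

{"name": "step_arm", "arguments": {
  "slide": [
    [0,0.003,0.03],
    [0,0.003,0.07],
    [0,0.004,0.105],
    [0,0.004,0.135],
    [0,0.004,0.155],
    [0,0.004,0.167],
    [0,0.004,0.173],
    [0,0.004,0.174],
    [0,0.004,0.174]
  ],
  "delta_rot": [
    [-0.01,0,0.005],
    [-0.01,0,0.005],
    [-0.01,0,0.005],
    [-0.01,0,0.005],
    [-0.01,0,0.005],
    [-0.01,0,0.005],
    [-0.01,0,0.005],
    [-0.01,0,0.005],
    [-0.01,0,0.005]
  ],
  "jaw": [0.05,0.05,0.05,0.05,0.05,0.05,0.05,0.05,0.05]
}}

```text
t: 13.32
tool_pos: [532.3, -252.6, 62.3]
ee_rot: [179.8, 33.1, 90.7]
force: [-0.4, 0.1, -0.1]
grip_width: 49.8
finger_force: 0.0
```

Run:
```python
from h import *
rel(rk(530.8,-272.4,36),rk(530.8,-272.4,200))
```

```text
t 13.32 [ 532.3 -252.6   62.3] [179.8  33.1  90.7] j [-16.  36. 104. -51.  42.  23.] grip 49.8 0.0 F [-0.4  0.1 -0.1]
(np.float64(530.5431821348902), np.float64(-252.78168089299797), np.float64(60.204), 90.75, -33) [0.001, -0.002, 0.002] [0.003, 0.002, -0.0]
(np.float64(529.3732340827233), np.float64(-163.4093382944332), np.float64(197.79999999999998), 90.75, -33) [0.001, -0.001, -0.162] [0.003, 0.002, -0.0]
```

{"name": "step_arm", "arguments": {
  "slide": [
    [0.001,-0.001,0.002],
    [0.001,-0.001,0.002],
    [0.001,-0.001,0.002],
    [0.001,-0.001,0.002],
    [0.001,-0.001,0.002],
    [0.001,-0.001,0.002],
    [0,0,-0.01],
    [0,0,-0.03],
    [0,0,-0.06],
    [0,0,-0.09],
    [0,0,-0.12],
    [0,0,-0.15],
    [0,0,-0.162],
    [0,0,-0.162]
  ],
  "delta_rot": [
    [0,0,0],
    [0,0,0],
    [0,0,0],
    [0,0,0],
    [0,0,0],
    [0,0,0],
    [0,0,0],
    [0,0,0],
    [0,0,0],
    [0,0,0],
    [0,0,0],
    [0,0,0],
    [0,0,0],
    [0,0,0]
  ],
  "jaw": [0.05,0.026,0.026,0.026,0.026,0.026,0.026,0.026,0.026,0.026,0.026,0.026,0.026,0.026]
}}

```text
t: 14.48
tool_pos: [531.4, -163.5, 200.2]
ee_rot: [179.5, 33.1, 90.7]
force: [-0.1, -1.2, 0.2]
grip_width: 31.7
finger_force: 15.0
```

Run:
```python
from h import *
rel((500,-20,250,90,0),(441,269,250,90,0),(441,352,250,90,0))
```

```text
t 14.48 [ 531.4 -163.5  200.2] [179.5  33.1  90.7] j [ -6.  22. 102. -40.  58.  15.] grip 31.7 15.0 F [-0.1 -1.2  0.2]
(500, -20, 250, 90, 0) [0.093, -0.029, -0.121] [0.011, 0.578, 0.013]
(441, 269, 250, 90, 0) [0.336, -0.083, -0.279] [0.011, 0.578, 0.013]
(441, 352, 250, 90, 0) [0.405, -0.082, -0.325] [0.011, 0.578, 0.013]
```

{"name": "step_arm", "arguments": {
  "slide": [
    [0.015,-0.005,-0.02],
    [0.035,-0.011,-0.045],
    [0.055,-0.017,-0.072],
    [0.075,-0.023,-0.098],
    [0.093,-0.029,-0.121],
    [0.12,-0.034,-0.139],
    [0.15,-0.039,-0.158],
    [0.18,-0.044,-0.178],
    [0.21,-0.05,-0.197],
    [0.24,-0.055,-0.217],
    [0.27,-0.06,-0.237],
    [0.3,-0.065,-0.256],
    [0.33,-0.07,-0.276],
    [0.36,-0.075,-0.296],
    [0.385,-0.079,-0.312],
    [0.4,-0.081,-0.322],
    [0.405,-0.082,-0.325],
    [0.405,-0.082,-0.325],
    [0.405,-0.082,-0.325]
  ],
  "delta_rot": [
    [0.001,0.08,0.002],
    [0.003,0.18,0.005],
    [0.005,0.28,0.008],
    [0.007,0.38,0.009],
    [0.009,0.48,0.011],
    [0.011,0.55,0.013],
    [0.011,0.578,0.013],
    [0.011,0.578,0.013],
    [0.011,0.578,0.013],
    [0.011,0.578,0.013],
    [0.011,0.578,0.013],
    [0.011,0.578,0.013],
    [0.011,0.578,0.013],
    [0.011,0.578,0.013],
    [0.011,0.578,0.013],
    [0.011,0.578,0.013],
    [0.011,0.578,0.013],
    [0.011,0.578,0.013],
    [0.011,0.578,0.013]
  ],
  "jaw": [0.026,0.026,0.026,0.026,0.026,0.026,0.026,0.026,0.026,0.026,0.026,0.026,0.026,0.026,0.026,0.026,0.026,0.026,0.026]
}}

```text
t: 16.07
tool_pos: [441.0, 349.7, 247.4]
ee_rot: [-179.7, 0.1, 89.9]
force: [-0.5, -0.5, -0.9]
grip_width: 31.7
finger_force: 15.0
```

Run:
```python
from h import *
rel((441,352,42,90,0))
from station import read_camera
s=read_camera("side"); P=cloud(s).reshape(-1,3)
q=P[(np.hypot(P[:,0]-441,P[:,1]-352)<26)&(P[:,2]>150)&(P[:,2]<270)]
print(len(q), np.percentile(q[:,2],[0,1,5,10]) if len(q) else 0)
```

```text
t 16.07 [441.  349.7 247.4] [-1.797e+02  1.000e-01  8.990e+01] j [34. 20. 91.  0. 70. 34.] grip 31.7 15.0 F [-0.5 -0.5 -0.9]
(441, 352, 42, 90, 0) [0.003, 0.001, 0.205] [-0.006, 0.001, -0.002]
199 [209.4509694  211.67728334 214.74813318 219.12701426]
```

{"name": "step_arm", "arguments": {
  "slide": [
    [0.001,0,0.04],
    [0.002,0,0.08],
    [0.002,0,0.12],
    [0.002,0,0.16],
    [0.002,0,0.187],
    [0.002,0,0.198],
    [0.002,0,0.202],
    [0.002,0,0.204],
    [0.002,0,0.205],
    [0.002,0,0.205],
    [0.002,0,0.205],
    [0.002,0,0.205],
    [0.002,0,0.205],
    [0.002,0,0.18],
    [0.002,0,0.14],
    [0.002,0,0.1],
    [0.002,0,0.06],
    [0,0,0.02],
    [0,0,0],
    [0,0,0]
  ],
  "delta_rot": [
    [-0.004,0,0],
    [-0.004,0,0],
    [-0.004,0,0],
    [-0.004,0,0],
    [-0.004,0,0],
    [-0.004,0,0],
    [-0.004,0,0],
    [-0.004,0,0],
    [-0.004,0,0],
    [-0.004,0,0],
    [-0.004,0,0],
    [-0.004,0,0],
    [-0.004,0,0],
    [-0.004,0,0],
    [-0.004,0,0],
    [-0.004,0,0],
    [-0.004,0,0],
    [-0.004,0,0],
    [-0.004,0,0],
    [-0.004,0,0]
  ],
  "jaw": [0.026,0.026,0.026,0.026,0.026,0.026,0.026,0.026,0.026,0.05,0.05,0.05,0.05,0.05,0.05,0.05,0.05,0.05,0.05,0.05]
}}

```text
t: 17.78
tool_pos: [442.4, 351.9, 254.0]
ee_rot: [179.6, -0.3, 89.9]
force: [0.4, -0.2, 0.7]
grip_width: 50.3
finger_force: 0.0
```

Run:
```python
from h import *
rel((570,-20,250,90,0),rk(611.5,-271.2,210))
from station import read_camera
for n in("top","side"):
    P=cloud(read_camera(n)).reshape(-1,3)
    q=P[(np.hypot(P[:,0]-441,P[:,1]-352)<30)&(P[:,2]>45)&(P[:,2]<130)]; t=q[q[:,2]>90]; print(n,q.mean(0).round(1),len(q),t.mean(0),q[:,2].max())
```

```text
t 17.78 [442.4 351.9 254. ] [179.6  -0.3  89.9] j [34. 20. 90.  0. 70. 34.] grip 50.3 0.0 F [ 0.4 -0.2  0.7]
(570, -20, 250, 90, 0) [-0.372, 0.128, 0.003] [0.007, -0.005, -0.001]
(np.float64(610.0018957868596), np.float64(-156.75980520915488), np.float64(206.19), 90.75, -33) [-0.509, 0.168, 0.046] [0.002, -0.581, -0.016]
top [439.  344.2  77.7] 161 [440.39728741 347.88860496  98.59151412] 114.49597321825505
side [439.8 363.4  76.5] 184 [441.55676846 359.18844711 100.13481724] 116.18346300970683
```

{"name": "step_arm", "arguments": {
  "slide": [
    [-0.03,0.01,0.0],
    [-0.065,0.021,0.0],
    [-0.103,0.034,0.0],
    [-0.141,0.047,0.0],
    [-0.179,0.059,0.0],
    [-0.217,0.072,0.0],
    [-0.255,0.084,0.0],
    [-0.293,0.097,0.005],
    [-0.331,0.109,0.012],
    [-0.369,0.122,0.019],
    [-0.407,0.134,0.026],
    [-0.445,0.147,0.033],
    [-0.48,0.158,0.038],
    [-0.5,0.165,0.041],
    [-0.509,0.168,0.041],
    [-0.509,0.168,0.041],
    [-0.509,0.168,0.041]
  ],
  "delta_rot": [
    [0,0,0],
    [0,0,0],
    [0,0,0],
    [0,0,0],
    [0,0,0],
    [0,-0.1,0],
    [0,-0.2,-0.005],
    [0,-0.3,-0.01],
    [0,-0.4,-0.016],
    [0,-0.5,-0.016],
    [0,-0.578,-0.016],
    [0,-0.578,-0.016],
    [0,-0.578,-0.016],
    [0,-0.578,-0.016],
    [0,-0.578,-0.016],
    [0,-0.578,-0.016],
    [0,-0.578,-0.016]
  ],
  "jaw": [0.05,0.05,0.05,0.05,0.05,0.05,0.05,0.05,0.05,0.05,0.05,0.05,0.05,0.05,0.05,0.05,0.05]
}}

```text
t: 19.3
tool_pos: [607.7, -157.6, 206.6]
ee_rot: [-179.6, 33.1, 91.0]
force: [-0.1, 0.0, -0.1]
grip_width: 49.8
finger_force: 0.0
```

Run:
```python
from h import *
rel(rk(611.5,-271.2,140),rk(611.5,-271.2,36))
```

```text
t 19.3 [ 607.7 -157.6  206.6] [-179.6   33.1   91. ] j [ -5.  29.  89. -37.  64.  12.] grip 49.8 0.0 F [-0.1  0.  -0.1]
(np.float64(610.5012638579065), np.float64(-194.90653680610325), np.float64(147.45999999999998), 90.75, -33) [0.001, 0.003, 0.07] [-0.005, 0.001, 0.004]
(np.float64(611.2431821348903), np.float64(-251.58168089299798), np.float64(60.204), 90.75, -33) [0.001, 0.003, 0.174] [-0.005, 0.001, 0.004]
```

{"name": "step_arm", "arguments": {
  "slide": [
    [0,0.003,0.03],
    [0,0.003,0.07],
    [0,0.003,0.105],
    [0,0.003,0.135],
    [0,0.003,0.155],
    [0,0.003,0.167],
    [0,0.003,0.173],
    [0,0.003,0.174],
    [0,0.003,0.174],
    [0,0.003,0.174]
  ],
  "delta_rot": [
    [-0.005,0,0.004],
    [-0.005,0,0.004],
    [-0.005,0,0.004],
    [-0.005,0,0.004],
    [-0.005,0,0.004],
    [-0.005,0,0.004],
    [-0.005,0,0.004],
    [-0.005,0,0.004],
    [-0.005,0,0.004],
    [-0.005,0,0.004]
  ],
  "jaw": [0.05,0.05,0.05,0.05,0.05,0.05,0.05,0.05,0.05,0.05]
}}

```text
t: 20.13
tool_pos: [612.6, -252.6, 62.9]
ee_rot: [179.8, 33.1, 90.7]
force: [-0.2, 0.2, 0.1]
grip_width: 50.5
finger_force: 0.0
```

Run:
```python
from h import *
rel(rk(611.5,-271.2,36),rk(611.5,-271.2,200))
```

```text
t 20.13 [ 612.6 -252.6   62.9] [179.8  33.1  90.7] j [-14.  42.  91. -46.  48.  17.] grip 50.5 0.0 F [-0.2  0.2  0.1]
(np.float64(611.2431821348903), np.float64(-251.58168089299798), np.float64(60.204), 90.75, -33) [0.002, -0.001, 0.002] [0.003, 0.002, -0.001]
(np.float64(610.0732340827234), np.float64(-162.20933829443322), np.float64(197.79999999999998), 90.75, -33) [0.002, -0.001, -0.162] [0.003, 0.002, -0.001]
```

{"name": "step_arm", "arguments": {
  "slide": [
    [0.001,-0.001,0.002],
    [0.001,-0.001,0.002],
    [0.001,-0.001,0.002],
    [0.001,-0.001,0.002],
    [0.001,-0.001,0.002],
    [0.001,-0.001,0.002],
    [0,0,-0.01],
    [0,0,-0.03],
    [0,0,-0.06],
    [0,0,-0.09],
    [0,0,-0.12],
    [0,0,-0.15],
    [0,0,-0.162],
    [0,0,-0.162],
    [0,0,-0.162]
  ],
  "delta_rot": [
    [0,0,0],
    [0,0,0],
    [0,0,0],
    [0,0,0],
    [0,0,0],
    [0,0,0],
    [0,0,0],
    [0,0,0],
    [0,0,0],
    [0,0,0],
    [0,0,0],
    [0,0,0],
    [0,0,0],
    [0,0,0],
    [0,0,0]
  ],
  "jaw": [0.05,0.026,0.026,0.026,0.026,0.026,0.026,0.026,0.026,0.026,0.026,0.026,0.026,0.026,0.026]
}}

```text
t: 21.38
tool_pos: [610.3, -164.8, 196.9]
ee_rot: [179.9, 33.1, 90.7]
force: [-0.2, 0.0, -1.0]
grip_width: 31.7
finger_force: 15.0
```

Run:
```python
from h import *
rel((560,-20,250,90,0),(441,268,250,90,0))
```

```text
t 21.38 [ 610.3 -164.8  196.9] [179.9  33.1  90.7] j [ -6.  30.  89. -38.  62.  12.] grip 31.7 15.0 F [-0.2  0.  -1. ]
(560, -20, 250, 90, 0) [0.093, -0.048, -0.124] [0.005, 0.578, 0.013]
(441, 268, 250, 90, 0) [0.335, -0.163, -0.282] [0.005, 0.578, 0.013]
```

{"name": "step_arm", "arguments": {
  "slide": [
    [0.015,-0.008,-0.02],
    [0.035,-0.018,-0.046],
    [0.055,-0.028,-0.073],
    [0.075,-0.039,-0.1],
    [0.093,-0.048,-0.124],
    [0.12,-0.061,-0.142],
    [0.15,-0.075,-0.161],
    [0.18,-0.089,-0.181],
    [0.21,-0.104,-0.2],
    [0.24,-0.118,-0.22],
    [0.27,-0.132,-0.24],
    [0.3,-0.146,-0.259],
    [0.32,-0.156,-0.272],
    [0.332,-0.162,-0.28],
    [0.335,-0.163,-0.282],
    [0.335,-0.163,-0.282],
    [0.335,-0.163,-0.282]
  ],
  "delta_rot": [
    [0.001,0.08,0.002],
    [0.002,0.18,0.005],
    [0.003,0.28,0.008],
    [0.004,0.38,0.009],
    [0.005,0.48,0.011],
    [0.005,0.55,0.013],
    [0.005,0.578,0.013],
    [0.005,0.578,0.013],
    [0.005,0.578,0.013],
    [0.005,0.578,0.013],
    [0.005,0.578,0.013],
    [0.005,0.578,0.013],
    [0.005,0.578,0.013],
    [0.005,0.578,0.013],
    [0.005,0.578,0.013],
    [0.005,0.578,0.013],
    [0.005,0.578,0.013]
  ],
  "jaw": [0.026,0.026,0.026,0.026,0.026,0.026,0.026,0.026,0.026,0.026,0.026,0.026,0.026,0.026,0.026,0.026,0.026]
}}

```text
t: 22.8
tool_pos: [441.9, 266.5, 249.3]
ee_rot: [-179.9, 0.1, 89.9]
force: [-0.3, -0.5, -0.7]
grip_width: 32.1
finger_force: 15.0
```

Run:
```python
from h import *
rel((441,268,42,90,0))
from station import read_camera
s=read_camera("side"); P=cloud(s).reshape(-1,3)
q=P[(np.hypot(P[:,0]-441,P[:,1]-268)<26)&(P[:,2]>185)&(P[:,2]<270)]
print(len(q), np.percentile(q[:,2],[0,1,5,10]) if len(q) else 0)
rel((441,268,42,90,0))
```

```text
t 22.8 [441.9 266.5 249.3] [-1.799e+02  1.000e-01  8.990e+01] j [26. 15. 97. -0. 68. 26.] grip 32.1 15.0 F [-0.3 -0.5 -0.7]
(441, 268, 42, 90, 0) [0.002, -0.001, 0.207] [-0.001, 0.001, -0.001]
195 [212.092382   214.61610388 217.5938888  220.54239467]
t 22.85 [442.1 266.4 249.5] [-180.     0.    89.9] j [26. 15. 97. -0. 68. 26.] grip 32.1 15.0 F [-0.2 -0.4 -1. ]
(441, 268, 42, 90, 0) [0.002, -0.001, 0.208] [-0.001, 0.001, -0.002]
```

{"name": "step_arm", "arguments": {
  "slide": [
    [0.001,0,0.04],
    [0.002,-0.001,0.08],
    [0.002,-0.001,0.12],
    [0.002,-0.001,0.16],
    [0.002,-0.001,0.19],
    [0.002,-0.001,0.2],
    [0.002,-0.001,0.204],
    [0.002,-0.001,0.206],
    [0.002,-0.001,0.207],
    [0.002,-0.001,0.207],
    [0.002,-0.001,0.207],
    [0.002,-0.001,0.207],
    [0.002,-0.001,0.207],
    [0.002,-0.001,0.18],
    [0.002,-0.001,0.14],
    [0.002,-0.001,0.1],
    [0.002,-0.001,0.06],
    [0,0,0.02],
    [0,0,0],
    [0,0,0]
  ],
  "delta_rot": [
    [0,0,0],
    [0,0,0],
    [0,0,0],
    [0,0,0],
    [0,0,0],
    [0,0,0],
    [0,0,0],
    [0,0,0],
    [0,0,0],
    [0,0,0],
    [0,0,0],
    [0,0,0],
    [0,0,0],
    [0,0,0],
    [0,0,0],
    [0,0,0],
    [0,0,0],
    [0,0,0],
    [0,0,0],
    [0,0,0]
  ],
  "jaw": [0.026,0.026,0.026,0.026,0.026,0.026,0.026,0.026,0.026,0.05,0.05,0.05,0.05,0.05,0.05,0.05,0.05,0.05,0.05,0.05]
}}

```text
t: 24.52
tool_pos: [443.2, 268.4, 255.5]
ee_rot: [179.5, -0.2, 90.0]
force: [-0.1, -0.6, -0.1]
grip_width: 49.7
finger_force: 0.0
```

Run:
```python
from h import *; import cv2
rel()
from station import read_camera
for n in("top","side"):
    c=read_camera(n); P=cloud(c).reshape(-1,3)
    for x,y in((441,352),(441,268),(612,154),(668,209)):
        q=P[(np.hypot(P[:,0]-x,P[:,1]-y)<30)&(P[:,2]>45)&(P[:,2]<130)]; t=q[q[:,2]>78]; print(n,q.mean(0).round(1),len(q),t.mean(0).round(1),q[:,2].max())
cv2.imwrite("pics/f.png",cv2.resize(c["pixels"][200:400,140:380],(720,600))[:,:,::-1])
```

```text
t 24.52 [443.2 268.4 255.5] [179.5  -0.2  90. ] j [26. 14. 97. -0. 68. 26.] grip 49.7 0.0 F [-0.1 -0.6 -0.1]
top [446.7 336.6  58.8] 14 [nan nan nan] 73.14532462795778
top [439.6 262.4  77.2] 153 [440.5 265.4  94.3] 113.649484959752
top [609.7 148.   77.9] 151 [611.9 150.1  83.5] 87.61310078983176
top [666.3 204.2  77.1] 157 [668.6 206.6  83.3] 89.78350926996495
side [439.9 363.3  77.3] 181 [440.6 360.6  93.3] 116.62855396096457
side [440.5 281.2  76.5] 169 [441.  278.2  94.5] 114.965615774951
side [611.3 162.   74.6] 161 [613.1 157.9  84.8] 91.80117609694494
side [667.9 218.5  73.9] 165 [669.6 214.9  84.4] 92.85106987797644<stdin>:7: RuntimeWarning: Mean of empty slice.
  ret = um.true_divide(
```

View pics/f.png

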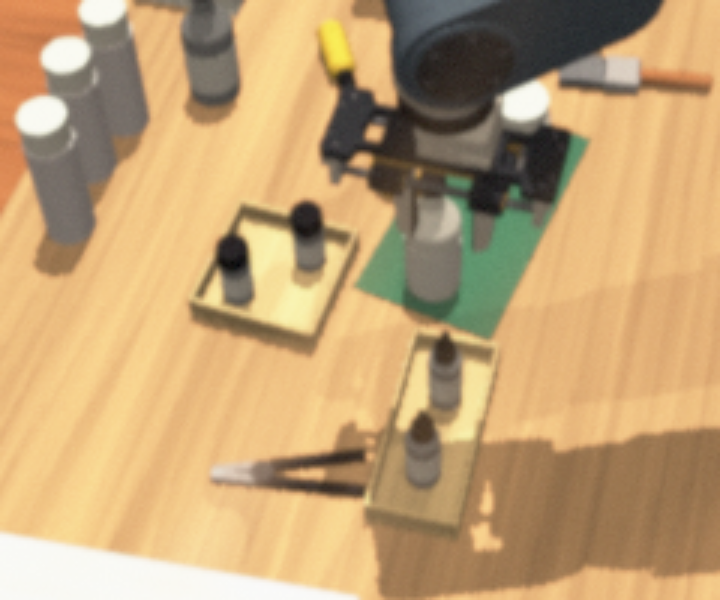

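The picture shows both droppers upright in the long tray at (445,370) and (423,455). Both screw caps are upright in the square tray at (233,270) and (307,238). The thinner at (433,250) and the other things I can see are in place. The gripper is clear, so I'm handing in.

```bash
python3 -c "
from station import sign_off
print(sign_off())"
```

```text
the job is handed in; nothing more can be done
None
```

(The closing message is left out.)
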